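Fill the stain caddy, release its ball latch and hold it ready to carry

TASK

Two amber stain bottles stand on the bench beside the blue caddy; set them upright in its two empty end cells, one in each, without letting them drop. Then squeeze the orange latch trigger against the black fixed grip to free the caddy from the ball of its dock, lift it about 10 cm, level and with all four bottles in their cells, and finish while still holding it there. Leave the other things on the bench alone.

Things in the scene. Friction and masses are not known exactly. Their poses are not given: they have to be found in the camera images.
- caddy: Blue caddy, 48 x 229 x 45 mm, about 0.35 kg, locked on its dock with its underside 10 mm above the bench. Origin: centre of the underside; x across it (orange trigger towards black grip), y along its row of cells, z up. Four 40 x 40 mm cells, 4 mm walls with tops 45 mm above the underside; inner cells (y = +46, -46 mm) hold a bottle each, end cells are empty. Coupler and handle in its middle.
- cell_left (a point): Centre of the floor of the empty end cell at the caddy's +y end, 90 mm from its middle, 4 mm above its underside; axes as the caddy's.
- cell_right (a point): Centre of the floor of the empty end cell at the caddy's -y end, 90 mm from its middle, 4 mm above its underside; axes as the caddy's.
- grip_face (a point): Point on the outer (+x) face of the black grip, a fixed upright bar 30 mm wide (along y), 9 mm thick, rising from the coupler; the point is 95 mm above the caddy's underside, the bar's top 120 mm and its foot 56 mm. Axes as the caddy's.
- trigger_face (a point): Point on the outer (-x) face of the orange latch trigger, an upright plate 6 mm thick, 30 mm wide between 72 and 116 mm above the caddy's underside; the point is 95 mm above it and moves with the trigger. Latched, it is 56 mm from grip_face along the caddy's x. Trigger and grip are pinched together from above, fingers closing along the caddy's x, one on each of these faces.
- latch (a joint): Latch travel in m: 0 latched, grows as the trigger is pushed along +x towards the grip, stop at 0.014 (faces then 42 mm apart). Spring: 6 N at 0, 12 N at the stop. The fork frees the ball from about 0.008; below that the caddy cannot be lifted. Only the trigger moves: centre a gripper that closes evenly between grip_face and where the trigger will be when squeezed, not where it is.
- ball (a point): Centre of the dock's 20 mm steel ball, hidden in the coupler under the caddy's middle, 26 mm above the bench, fixed; axes as the dock's. The dock is a dark steel plate, 80 x 260 x 10 mm, screwed to the bench, with black guides 9 mm high round the caddy (about 2.5 mm play). Once freed, the coupler has left the ball after 20 mm of lift.
- a_mid (a point): Centre, half-way up (43 mm above its foot), of one of the two amber dropper bottles on the bench to the left of the caddy: black cap and black collar, 86 mm tall; body 32 mm in diameter up to 47 mm, collar and cap 24 mm in diameter from 47 to 82 mm; 55 g. z up.
- b_mid (a point): The same of the other amber bottle on the bench: black cap and black collar, same sizes; 60 g.
- red_mid (a point): Centre, half-way up (43 mm above its foot), of the amber bottle with a red collar, 32 mm in diameter and 86 mm tall, that already stands in one inner cell of the caddy and stays there.
- white_mid (a point): Centre, half-way up (35 mm above its foot), of the smaller bottle with a white cap, 26 mm in diameter and 71 mm tall, that already stands in the other inner cell and stays there.
- timer: Bystander: pale bench timer, 62 x 66 x 21 mm; origin under its centre.
- canister: Bystander: black canister with a white lid, 37 mm in diameter, 64 mm tall; origin under its centre.
- carton: Bystander: small carton of slides, 32 x 79 x 30 mm; origin under its centre.
- dish: Bystander: petri dish, 90 mm in diameter, 18 mm tall; origin under its centre.
- bottle_a: The same bottle as a_mid; origin at its foot.
- bottle_b: The same bottle as b_mid; origin at its foot.

How it is judged (in metres and radians):
On the way, in this order (a step that is already met when the one before it is completed fails the run):
1. both amber bottles stand in the end cells, one in each, let go, with the caddy still latched on its dock ((((horizontal distance between a_mid and cell_left below 0.012 m and z of a_mid in the frame of cell_left between 0.036 and 0.05 m and angle between the z axis of bottle_a and the z axis of caddy, either way round below 0.25 rad) and (horizontal distance between b_mid and cell_right below 0.012 m and z of b_mid in the frame of cell_right between 0.036 and 0.05 m and angle between the z axis of bottle_b and the z axis of caddy, either way round below 0.25 rad)) or ((horizontal distance between b_mid and cell_left below 0.012 m and z of b_mid in the frame of cell_left between 0.036 and 0.05 m and angle between the z axis of bottle_b and the z axis of caddy, either way round below 0.25 rad) and (horizontal distance between a_mid and cell_right below 0.012 m and z of a_mid in the frame of cell_right between 0.036 and 0.05 m and angle between the z axis of bottle_a and the z axis of caddy, either way round below 0.25 rad))) and contact force between the fingers and bottle_a below 0.05 N and contact force between the fingers and bottle_b below 0.05 N and z of caddy in the frame of ball below -0.008 m and value of joint latch below 0.003 m), for 0.1 s.
2. the latch is squeezed open by the fingers with the caddy still on its ball (value of joint latch above 0.006 m and contact force between the fingers and caddy above 1 N and z of caddy in the frame of ball below -0.006 m), for 0.04 s.
At the end, for the whole second after the job is handed in: Fingers alone hold the caddy, underside 65 to 180 mm above the dock plate, within 12 cm sideways of the ball, tilt under 0.2 rad, still; both amber bottles are down in the end cells, one each, within 12 mm of its centre and 0.25 rad of upright; the other two are in their inner cells (z of caddy in the frame of ball between 0.049 and 0.164 m and horizontal distance between caddy and ball below 0.12 m and angle between caddy's own z axis and vertical below 0.2 rad and linear speed of caddy below 0.03 m/s and contact force between the fingers and caddy above 2 N and (((horizontal distance between a_mid and cell_left below 0.012 m and z of a_mid in the frame of cell_left between 0.036 and 0.05 m and angle between the z axis of bottle_a and the z axis of caddy, either way round below 0.25 rad) and (horizontal distance between b_mid and cell_right below 0.012 m and z of b_mid in the frame of cell_right between 0.036 and 0.05 m and angle between the z axis of bottle_b and the z axis of caddy, either way round below 0.25 rad)) or ((horizontal distance between b_mid and cell_left below 0.012 m and z of b_mid in the frame of cell_left between 0.036 and 0.05 m and angle between the z axis of bottle_b and the z axis of caddy, either way round below 0.25 rad) and (horizontal distance between a_mid and cell_right below 0.012 m and z of a_mid in the frame of cell_right between 0.036 and 0.05 m and angle between the z axis of bottle_a and the z axis of caddy, either way round below 0.25 rad))) and z of red_mid in the frame of caddy between 0.039 and 0.057 m and x of red_mid in the frame of caddy between -0.016 and 0.016 m and (y of red_mid in the frame of caddy between 0.03 and 0.062 m or y of red_mid in the frame of caddy between -0.062 and -0.03 m) and z of white_mid in the frame of caddy between 0.0315 and 0.0495 m and x of white_mid in the frame of caddy between -0.016 and 0.016 m and (y of white_mid in the frame of caddy between 0.03 and 0.062 m or y of white_mid in the frame of caddy between -0.062 and -0.03 m)); the arm keeps its last pose, push and grip.
It fails at once if a bottle is let go in the air, more than about 2 cm above where it will stand ((contact force between the fingers and bottle_a below 0.02 N and height (world z) of a_mid above 0.078 m and z of a_mid in the frame of cell_left above 0.064 m) or (contact force between the fingers and bottle_b below 0.02 N and height (world z) of b_mid above 0.078 m and z of b_mid in the frame of cell_left above 0.064 m)).
It fails at once if an amber bottle is knocked over (angle between any of bottle_a, bottle_b's own z axis and vertical above 0.7 rad).
It fails at once if one of the bottles already in the caddy leaves its cell (not ((z of red_mid in the frame of caddy between 0.039 and 0.057 m and x of red_mid in the frame of caddy between -0.016 and 0.016 m and (y of red_mid in the frame of caddy between 0.03 and 0.062 m or y of red_mid in the frame of caddy between -0.062 and -0.03 m)) and (z of white_mid in the frame of caddy between 0.0315 and 0.0495 m and x of white_mid in the frame of caddy between -0.016 and 0.016 m and (y of white_mid in the frame of caddy between 0.03 and 0.062 m or y of white_mid in the frame of caddy between -0.062 and -0.03 m)))).
It fails at once if a bystander (timer, canister, carton, dish) is pushed more than 3 cm (distance of any of timer, canister, carton, dish from where it was at the start of the episode above 0.03 m).
It also fails if it takes over 61 s, if anything falls off the work surface, if the arm or the gripper's body presses on something with over 40 N, if the wrist force passes 120 N, or if a joint passes its speed limit or range.

ROBOT

A 6-joint arm with a two-finger parallel gripper is mounted at the origin on a cart in front of the work surface, level with it; the furniture and walls round the work are solid. World frame = base frame: x ahead of the robot, y to its left, z up, the work surface at z = 0. Lengths are in mm, angles in rad, forces in N, time in s.
With the tool pointing down it reaches from about 350 to 975 mm from the base axis. Payload 7.1 kg.
Tool frame: the origin (TCP) lies midway between the tips of the shut fingers; the grasp point (between the pads) lies 19 mm behind it (ctrl.grip_point_offset is the distance from the TCP to the grasp point, in mm); z points along the fingers, y is the line along which they close (so a half turn about z gives the same grasp; the last joint's range is limited). The gripper opens to 88 mm and grips with 3 to 60 N. Pads are 20 mm wide; open, the fingers measure 115 mm over their backs; the gripper's body (75 mm by 178 mm) begins 61 mm behind the grasp point.
Start: joints at [1.157, 0.423, 1.63, -0, 1.089, -0.019], TCP at [240.357, 576.917, 222.675] pointing down, gripper open.
Joint ranges: [-3, 3], [-0.9, 2.11], [0.09, 2.58], [-1.31, 4.45], [0.11, 2.69], [-2.54, 2.54]. Speed limits (rad/s): [2.39, 2.39, 3.01, 3.14, 3.14, 3.14].

INTERFACE

Orientations are given as a rotation vector (axis times angle).
In Python, from workcell import get_obs, optics, close_job, spotter, ctrl gives the robot as it stands. The module is installed in compiled form; this text tells all that it offers.
- The arm moves only by the tool move_arm, never from a script. Its argument "rows" is a list of rows, each a list of 5 numbers: the shift along the tool's x, y, z in cm, then the turn about the tool's z in degrees, then the opening in per cent of the stroke, from 0 (shut) to 100 (fully open). A call has 1 to 10 rows; each row shifts and turns the commanded pose from where the row before left it, along the tool's axes as they then stand; what a row does not reach is not made up. A row lasts 1/8 s, in which the tool goes at most 62.5 mm and 10.7 degrees, less where a joint would pass 70% of its speed; a pose out of reach is approached as far as the arm can. A call with a gripper value outside its range is refused whole. The fingers move at their own pace and stop on an object; the grip force is fixed at half the most. Time passes only in rows, so rows that do not move let the fingers close. It gives the time, the measured TCP pose, the force, the opening and the grip force at its end, in the units of the state.
- get_obs(): the state, without advancing time (a new reading comes with each control period).
- optics.get_image(name): name is "side" or "top"; returns the picture (384x512x3 uint8, blue, green, red); there is no depth.
- optics.calibration(name): a dict with "camera_matrix" (3x3 intrinsics, pixels), "xyz" and "orientation" of the camera in the world. Camera axes: x right, y down, z forward; pixel columns grow to the right and rows downward; lengths in mm; the calibration is good to about 2 mm. A picture is of the moment at which its call begins. calibration takes no time and is no camera call.
- close_job(): hands the job in; it is judged then, once.
Trained networks look in the newest picture that a camera, given by its name, has taken for a name from the list of things; names that differ only in an ending like _2 or _b are one class to them, and where a whole thing is asked for, a point or a joint stands for the part that bears it (a point fixed in the world has none). Each returns a list of dicts, best first, with "conf" (0 to 1); they miss things now and then, are a little off and sometimes report something else, mostly with a low value. They report only what shows in the picture. A call takes as long as a camera call.
- spotter.find_in(camera, label): "point" ([column, row] in pixels, amid what is visible of it).
- spotter.regions_of(camera, label): "region" (384x512 bool, what is visible of it) and "point" ([column, row] in pixels, amid what is visible of it).
The state is a dict: "t": time; "qpos": joint angles; "qvel": joint speeds; "joint_torque": joint torques, N m; "ee_pos": TCP position; "orientation": TCP orientation; "ft_force": force on the tool from outside, world axes, zero at the start; "moment": the same for the moment, N m; "width": finger opening in mm; "grasp_force": force on a finger pad.
Only numpy, scipy, OpenCV 4.12 (cv2) and the standard library are available. Lean on these libraries where they do the work, as an engineer would, in place of code of your own. Each camera call takes 0.05 s, during which the arm holds its last target. There are 200 camera calls.

## Working session

There is one attempt and no reset: what is moved stays moved. The work goes in short steps, Python scripts to look and compute and a tool call to move; the robot and the scene stay as the last step left them, time stands still between calls to the robot, and variables do not carry over. Pictures are saved under pics/ and viewed, at most 10 in all, crops included, and the job is handed in when it is done.

Besides the shell and the picture viewer there is one more tool, called after "Emit:" by a JSON object that holds its "op" and its "data". move_arm: Moves the arm, as the interface text tells. Its arguments: {"type":"object","properties":{"rows":{"type":"array","items":{"type":"array","items":{"type":"number"}}}},"required":["rows"]}

```bash
mkdir -p pics; cat > h.py <<'E'
import numpy as np, cv2
from scipy.spatial.transform import Rotation as R
from workcell import get_obs, optics, close_job, spotter, ctrl
def cal(c):
    k=optics.calibration(c); o=np.array(k["orientation"],float)
    M=R.from_rotvec(o).as_matrix() if o.size==3 else o.reshape(3,3)
    return np.array(k["camera_matrix"]),np.array(k["xyz"],float),M
def ray(c,p):
    K,x,M=cal(c); d=M@np.linalg.inv(K)@np.array([p[0],p[1],1.]); return x,d/np.linalg.norm(d)
def atz(c,p,z):
    x,d=ray(c,p); return x+d*(z-x[2])/d[2]
def proj(c,P):
    K,x,M=cal(c); q=K@(M.T@(np.array(P,float)-x)); return q[:2]/q[2]
def tri(p1,p2,c1="top",c2="side"):
    x,d=ray(c1,p1);y,e=ray(c2,p2)
    s=np.linalg.lstsq(np.stack([d,-e],1),y-x,rcond=None)[0]
    a,b=x+s[0]*d,y+s[1]*e; return (a+b)/2,np.linalg.norm(a-b)
E
cat > a.py <<'E'
from h import *
np.set_printoptions(precision=1,suppress=True)
for c in("top","side"):
    im=optics.get_image(c); cv2.imwrite(f"pics/{c}0.png",im); print(c,cal(c))
    for l in ["caddy","grip_face","trigger_face","a_mid","red_mid","white_mid","cell_left","timer","canister","carton","dish"]:
        print(l,[(np.round(r["point"],1).tolist(),round(r["conf"],2)) for r in spotter.find_in(c,l)])
o=get_obs(); print(o["t"],R.from_rotvec(o["orientation"]).as_matrix(),ctrl.grip_point_offset,o["width"])
E
python3 a.py
```

```text
top (array([[362.1,   0. , 261.7],
       [  0. , 362.1, 191.5],
       [  0. ,   0. ,   1. ]]), array([ 356.3,  104.8, 1111.9]), array([[ 0. , -1. ,  0.2],
       [-1. ,  0. ,  0. ],
       [-0. , -0.2, -1. ]]))
caddy [([253.5, 212.5], 0.73)]
grip_face [([255.8, 213.0], 0.75), ([258.6, 225.7], 0.2)]
trigger_face [([248.3, 221.6], 0.55)]
a_mid [([249.3, 213.4], 0.69)]
red_mid []
white_mid []
cell_left [([254.6, 213.4], 0.97)]
timer [([204.8, 154.0], 0.71)]
canister [([151.7, 180.1], 0.67), ([229.8, 160.6], 0.54)]
carton [([366.3, 227.6], 0.59)]
dish [([152.0, 179.2], 0.56)]
side (array([[383.1,   0. , 256.5],
       [  0. , 383.1, 187.3],
       [  0. ,   0. ,   1. ]]), array([ 421.4, 1165.9,  565.8]), array([[-1. , -0.1,  0.1],
       [-0.1,  0.4, -0.9],
       [ 0. , -0.9, -0.4]]))
caddy [([277.6, 206.7], 0.79), ([282.2, 190.9], 0.7)]
grip_face [([287.4, 249.0], 0.59), ([273.6, 215.7], 0.57), ([199.5, 233.6], 0.29)]
trigger_face [([289.6, 195.7], 0.48), ([217.3, 276.1], 0.27)]
a_mid [([283.9, 246.6], 0.53), ([217.8, 277.4], 0.42)]
red_mid [([272.6, 206.4], 0.61)]
white_mid []
cell_left [([275.8, 216.1], 0.76), ([283.7, 192.0], 0.52), ([285.5, 199.3], 0.3)]
timer [([201.3, 237.1], 0.74)]
canister [([221.5, 211.7], 0.49)]
carton [([283.0, 193.3], 0.71), ([297.1, 168.5], 0.52)]
dish [([219.4, 276.4], 0.77), ([285.1, 246.2], 0.43), ([276.2, 210.3], 0.29)]
1.2 [[-0.9  0.4  0. ]
 [ 0.4  0.9  0. ]
 [ 0.   0.  -1. ]] 18.700000000000003 88.05465449369952
```

View pics/top0.png

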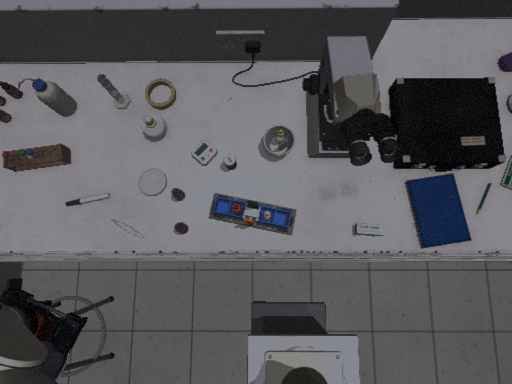

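View pics/side0.png

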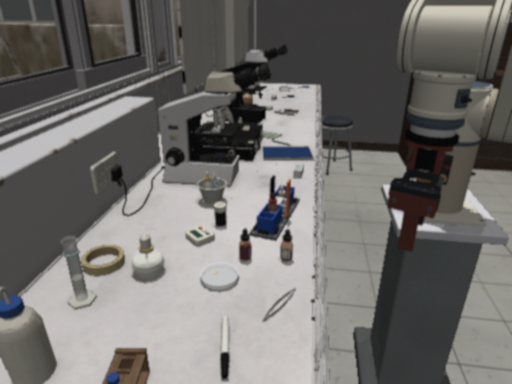

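Top view: the caddy is at about (252,213), and the two amber bottles are at (178,195) and (181,228). In the side view they are at (245,246) and (287,246). The dish is at (152,182) and the canister at (229,161). I'll take closer crops next.

```bash
cat > b.py <<'E'
from h import *
a=cv2.imread("pics/top0.png")[170:250,160:310]; b=cv2.imread("pics/side0.png")[165:275,215:325]
a=cv2.resize(a,None,fx=5,fy=5,interpolation=cv2.INTER_CUBIC); b=cv2.resize(b,None,fx=5,fy=5,interpolation=cv2.INTER_CUBIC)
cv2.imwrite("pics/tc.png",cv2.convertScaleAbs(a,alpha=1.5)); cv2.imwrite("pics/sc.png",cv2.convertScaleAbs(b,alpha=1.4))
np.set_printoptions(precision=1,suppress=True)
print(tri([178,195],[245,246]),tri([181,228],[287,246]))
E
python3 b.py
```

```text
(array([559. , 371.1,  34. ]), np.float64(5.115963295328164)) (array([457. , 357. ,  35.8]), np.float64(1.7872060715634321))
```

View pics/tc.png

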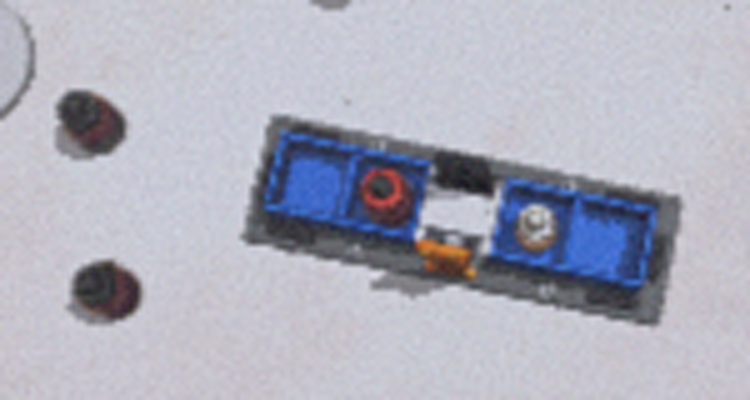

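View pics/sc.png

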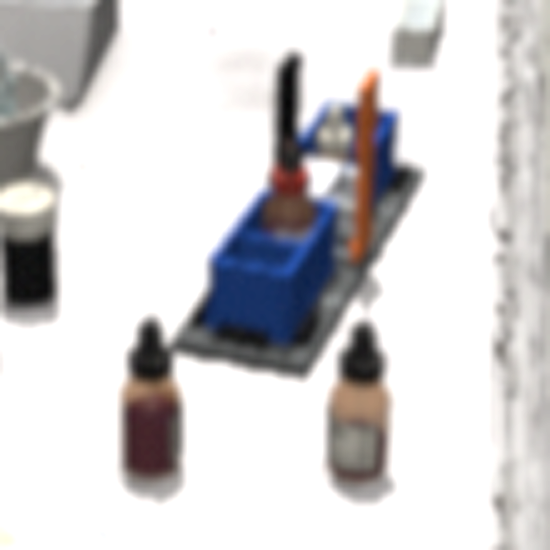

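The crops show the caddy rim corners in the top crop at (288,132), (265,215), (657,205) and (638,287). The black grip is on the far (+x) side and the orange trigger on the near side. The bottle caps are at (80,105) and (92,285). In the side crop the cap tips are at (150,325) and (362,328), and the feet are at about y=472.

```bash
cat > c.py <<'E'
from h import *
from scipy.optimize import least_squares as LS
np.set_printoptions(precision=2,suppress=True)
T=lambda x,y:("top",(np.array([x,y])+.5)/5-.5+[160,170])
S=lambda x,y:("side",(np.array([x,y])+.5)/5-.5+[215,165])
cad=[(T(288,132),(24,114.5,45)),(T(265,215),(-24,114.5,45)),(T(657,205),(24,-114.5,45)),(T(638,287),(-24,-114.5,45)),
 (T(462,160),(0,0,0))][:4]
cad+=[(S(213,267),(24,114.5,45)),(S(300,285),(-24,114.5,45))]
def w(p,q):
    c,s=np.cos(p[2]),np.sin(p[2]); return np.array([p[0]+c*q[0]-s*q[1],p[1]+s*q[0]+c*q[1],10+q[2]])
def res(p,L=cad): return np.concatenate([proj(c,w(p,q))-px for (c,px),q in L])
r=LS(res,[480,130,-.15]); print("caddy",r.x,r.fun)
r=LS(lambda p:res(p,cad[:4]),r.x); print("top only",r.x,r.fun)
for L in ([(T(77,100),86),(T(106,133),10),(S(150,328),84),(S(152,465),8)],[(T(88,279),86),(T(120,295),10),(S(362,330),84),(S(358,470),8)]):
    f=lambda p:np.concatenate([proj(c,[p[0],p[1],z])-px for (c,px),z in L])
    r2=LS(f,[500,360]); print("bottle",r2.x,r2.fun)
p=r.x
print("grip top",tri(T(465,160)[1],S(290,62)[1]),"trig top",tri(T(440,247)[1],S(370,78)[1]))
print("pred grip",[proj(c,w(p,(28-4.5,0,120))) for c in("top","side")],T(462,160)[1],S(290,62)[1])
o=get_obs(); print(o["t"],R.from_rotvec(o["orientation"]).as_matrix(),o["ee_pos"])
E
python3 c.py
```

```text
caddy [502.15 146.82  -0.19] [-2.01  0.57 -0.9  -0.28  0.17  0.4   1.09  0.03  0.06 -1.27 -0.55 -1.9 ]
top only [502.74 145.64  -0.2 ] [-1.5   0.13 -0.49 -0.75  0.57  0.46  1.38  0.07]
bottle [560.92 371.7 ] [-1.5   0.58 -1.17 -1.24  0.49 -1.23  0.22 -2.58]
bottle [458.43 359.3 ] [-1.03  0.14 -1.37 -0.59  0.52 -0.81  0.05 -2.74]
grip top (array([519.69, 140.78, 127.3 ]), np.float64(0.832944626379111)) trig top (array([471.87, 154.27, 126.27]), np.float64(0.4589106416311913))
pred grip [array([252.49, 199.41]), array([270.4 , 176.02])] [252.  201.6] [272.6 177. ]
1.2 [[-0.92  0.38  0.  ]
 [ 0.38  0.92  0.  ]
 [ 0.    0.   -1.  ]] [240.36 576.93 222.7 ]
```

Emit:
{"op": "move_arm", "data": {"rows": [[0,0,0,9.85,100],[0,0,0,9.85,100],[0,0,0,9.85,100],[0,0,0,9.85,100],[0,0,0,9.85,100],[0,0,0,9.85,100],[0,0,0,9.85,100],[0,0,0,9.85,100],[-2,3,0,0,70],[-2,3,0,0,70]]}}

```text
t: 2.45
ee_pos: [291.5, 525.4, 222.6]
orientation: [2.43, 1.991, 0.0]
ft_force: [-1.0, 0.3, 0.5]
width: 71.2
grasp_force: 0.0
```

Emit:
{"op": "move_arm", "data": {"rows": [[-2.2,3.28,1.5,0,70],[-2.2,3.28,1.5,0,70],[-2.2,3.28,1.5,0,70],[-2.2,3.28,1.5,0,70],[-2.2,3.28,1.5,0,70],[-2.33,3.3,1.5,0,70],[0,0,0,0,70],[0,0,0,0,70]]}}

```text
t: 3.45
ee_pos: [457.9, 356.5, 132.9]
orientation: [-2.432, -1.989, -0.0]
ft_force: [-0.7, 0.1, -0.0]
width: 61.4
grasp_force: 0.0
```

```bash
cat > d.py <<'E'
from h import *
import sys
n=sys.argv[1]; o=get_obs(); print(o["t"],o["ee_pos"],o["width"])
ims=[]
for c in("top","side"):
    im=optics.get_image(c); cv2.imwrite(f"pics/{c}_{n}.png",im)
    for l in ["amber bottle a_mid".split()[-1],"bottle_a"]:
        print(c,l,[(np.round(r["point"],1).tolist(),round(r["conf"],2)) for r in spotter.find_in(c,l)])
    print(c,"tcp",proj(c,o["ee_pos"]))
    x,y,w,h=(165,165,130,90) if c=="top" else (215,130,130,140)
    k=cv2.convertScaleAbs(im[y:y+h,x:x+w],alpha=1.5)
    q=cv2.resize(k,None,fx=4 if c=="side" else 3.2,fy=4 if c=="side" else 3.2,interpolation=cv2.INTER_CUBIC)
    cv2.imwrite(f"pics/{c}c_{n}.png",q)
E
python3 d.py 1
```

```text
3.45 [457.87080978 356.45282406 132.85130239] 61.35124126912871
top a_mid [([184.6, 226.2], 0.5)]
top bottle_a [([185.5, 226.3], 0.59)]
top tcp [173.01386218 224.03154029]
side a_mid [([285.6, 247.6], 0.62)]
side bottle_a [([242.3, 244.7], 0.81), ([284.6, 247.9], 0.78)]
side tcp [288.69380828 211.52873675]
```

View pics/sidec_1.png

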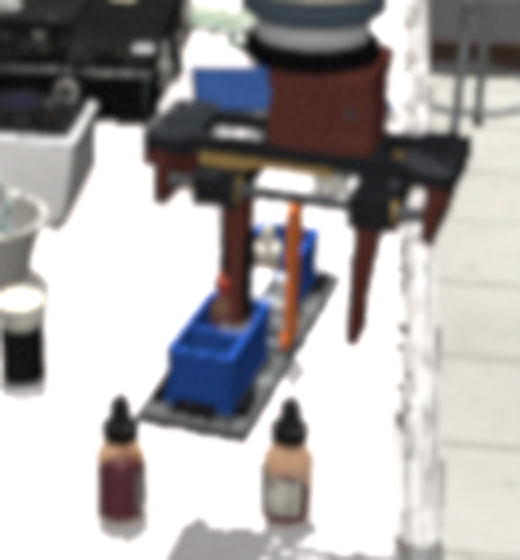

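The side crop shows the bottle cap at (289,405), midway between the fingertips at (237,320) and (355,340), so the alignment is good.

Emit:
{"op": "move_arm", "data": {"rows": [[0,0,3,0,65],[0,0,3,0,65],[0,0,2.3,0,65],[0,0,0,0,65],[0,0,0,0,10],[0,0,0,0,10],[0,0,0,0,10],[0,0,0,0,10]]}}

```text
t: 4.75
ee_pos: [458.2, 356.4, 50.2]
orientation: [2.431, 1.989, 0.001]
ft_force: [-0.0, -0.1, 3.1]
width: 23.2
grasp_force: 30.0
```

Emit:
{"op": "move_arm", "data": {"rows": [[0,0,-3,0,10],[0,0,-4,0,10],[0,0,-4.5,0,10],[0,0,-4.5,0,10],[-2,0.6,0,0,10],[-4,1.2,0,0,10],[-4,1.2,0,0,10],[-4,1.2,0,0,10],[-4,1.2,0,0,10],[-4,1.2,0,0,10]]}}

```text
t: 6.0
ee_pos: [477.9, 125.3, 208.5]
orientation: [-2.431, -1.989, 0.003]
ft_force: [0.5, -0.4, -0.0]
width: 23.2
grasp_force: 30.0
```

Emit:
{"op": "move_arm", "data": {"rows": [[-3.7,1.1,0,0,10],[-2,0.6,0,0,10],[-1,0.4,0,0,10],[0,0,2,0,10],[0,0,2,0,10],[0,0,2,0,10],[0,0,1,0,10],[0,0,0,0,10],[0,0,0,0,10]]}}

```text
t: 7.12
ee_pos: [486.8, 57.7, 140.1]
orientation: [2.431, 1.989, 0.001]
ft_force: [0.4, 0.5, -0.2]
width: 23.1
grasp_force: 30.0
```

```bash
cat > e.py <<'E'
from h import *
import sys
n=sys.argv[1]; o=get_obs(); print(o["t"],o["ee_pos"],o["width"])
t=optics.get_image("top"); s=optics.get_image("side")
a=cv2.resize(t[170:260,195:315],None,fx=5,fy=5,interpolation=cv2.INTER_CUBIC)
b=cv2.resize(s[130:250,240:330],None,fx=5,fy=5,interpolation=cv2.INTER_CUBIC)[:450]
b=cv2.resize(s[150:240,245:315],None,fx=5,fy=5,interpolation=cv2.INTER_CUBIC)
cv2.imwrite(f"pics/m_{n}.png",cv2.convertScaleAbs(np.hstack([a,b])[:, :],alpha=1.4)[:, :950])
m=cv2.imread(f"pics/m_{n}.png"); m=cv2.resize(m,None,fx=.84,fy=.84); cv2.imwrite(f"pics/m_{n}.png",m); print(m.shape)
for c in("top","side"): print(c,[proj(c,o["ee_pos"]+np.array([0,0,d])) for d in(0,-50)])
E
python3 e.py 2
```

```text
7.125 [486.76815906  57.72675352 140.1175632 ] 23.121569102927694
(378, 798, 3)
top [array([283.10597424, 212.94739228]), array([282.27847713, 215.29700974])]
side [array([286.03314769, 163.41455586]), array([285.39190275, 178.2878312 ])]
```

View pics/m_2.png

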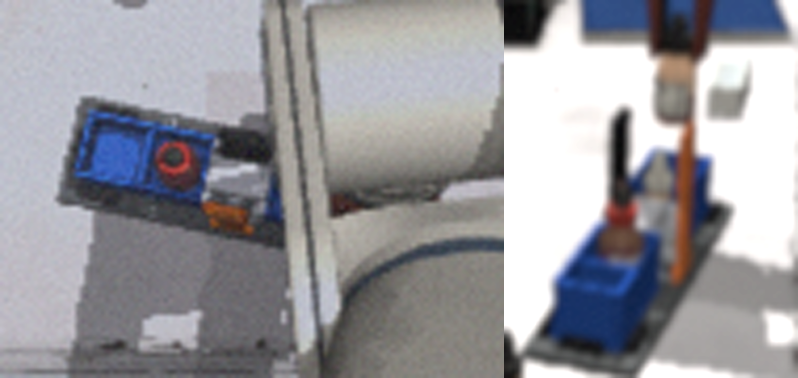

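The side part of the view shows the held bottle's foot at about (673,115). That matches the projected TCP column to within 0.3 px. I'll check the caddy fit against the rim corners seen here.

```bash
cat > f.py <<'E'
from c import *
M=lambda x,y:("side",(np.array([x/.84-600,y/.84])+.5)/5-.5+[245,150])
N=lambda x,y:("top",(np.array([x/.84,y/.84])+.5)/5-.5+[195,170])
sd=[(M(643,152),(24,-114.5,45)),(M(712,158),(-24,-114.5,45)),(M(557,282),(24,114.5,45)),(M(640,297),(-24,114.5,45))]
tp=[(N(92,112),(24,114.5,45)),(N(76,184),(-24,114.5,45))]
print("----")
for nm,L in(("side",sd),("all",cad[:4]+sd+tp)):
    q=LS(lambda p:res(p,L),[500,146,-.2]); print(nm,q.x,q.fun); p=q.x
    print("cells",w(p,(0,90,4)),w(p,(0,-90,4)))
for c in("top","side"): print([proj(c,w(p,v)) for v in((23.5,0,120),(-31,0,116))])
print(S(290,60)[1],S(370,78)[1],T(465,160)[1],T(440,247)[1])
E
python3 f.py | sed -n '/----/,$p'
```

```text
----
side [502.39 150.27  -0.15] [ 1.   -0.92 -0.9  -0.46  1.31  1.03 -1.37  0.11]
cells [515.86 239.25  14.  ] [488.91  61.28  14.  ]
all [502.52 145.43  -0.18] [-1.78  0.98 -0.42  0.18  0.62 -0.32  1.78 -0.65  2.03 -1.48  0.01 -0.88
  0.53 -0.11 -2.37 -0.83 -1.08  0.72 -0.52 -0.63]
cells [518.31 234.03  14.  ] [486.72  56.83  14.  ]
[array([252.39, 199.45]), array([248.85, 219.05])]
[array([270.43, 176.06]), array([288.55, 179.8 ])]
[272.6 176.6] [288.6 180.2] [252.6 201.6] [247.6 219. ]
```

Emit:
{"op": "move_arm", "data": {"rows": [[0,0,2,0,10],[0,0,1.2,0,10],[0,0,0.8,0,10],[0,0,0.5,0,10],[0,0,0.5,0,10],[0,0,0.5,0,10],[0,0,0,0,10]]}}

```text
t: 8.1
ee_pos: [486.2, 57.6, 84.4]
orientation: [-2.431, -1.989, 0.001]
ft_force: [-0.9, -0.6, -0.3]
width: 23.4
grasp_force: 30.0
```

Emit:
{"op": "move_arm", "data": {"rows": [[0,0,0.6,0,10],[0,0,0.6,0,10],[0,0,0.5,0,10],[0,0,0.2,0,10],[0,0,0,0,10]]}}

```text
t: 8.72
ee_pos: [486.3, 57.6, 65.5]
orientation: [-2.431, -1.989, 0.0]
ft_force: [0.9, -0.6, -0.6]
width: 22.6
grasp_force: 30.0
```

Emit:
{"op": "move_arm", "data": {"rows": [[0,0,0,0,55],[0,0,0,0,55],[0,0,0,0,55],[0,0,-1,0,55],[0,0,-3,0,55],[0,0,-4.5,0,65],[0,0,-2,0,65],[3,0.1,0,0,65],[4.5,0.15,0,0,65],[4.5,0.15,0,0,65]]}}

```text
t: 9.98
ee_pos: [514.5, 175.6, 171.7]
orientation: [2.432, 1.988, 0.002]
ft_force: [0.0, 0.0, 0.0]
width: 57.1
grasp_force: 0.0
```

Emit:
{"op": "move_arm", "data": {"rows": [[4.5,0.2,0,0,65],[4.5,0.2,0,0,65],[4.5,0.2,0,0,65],[4,0.2,0,0,65],[2.5,0.1,0,0,65],[0,0,2,0,65],[0,0,1,0,65],[0,0,0,0,65]]}}

```text
t: 10.98
ee_pos: [561.4, 366.8, 138.9]
orientation: [-2.432, -1.988, 0.006]
ft_force: [0.2, -0.2, 0.9]
width: 57.0
grasp_force: 0.0
```

```bash
python3 e.py 3; python3 - <<'E'
from h import *
for l in("bottle_a",):
    for c in("side","top"): print(c,[(np.round(r["point"],1).tolist(),round(r["conf"],2)) for r in spotter.find_in(c,l)])
for P in((561,368.5,43),(486.5,57.5,95)): print(proj("side",P),proj("top",P))
E
```

```text
10.975 [561.36752066 366.84675592 138.94797428] 56.96562018513589
(378, 798, 3)
top [array([170.45478956, 186.27084638]), array([174.92670372, 189.82960377])]
side [array([245.15731993, 208.04873118]), array([245.24307353, 226.19050157])]
side [([242.3, 246.2], 0.74), ([283.9, 182.2], 0.45), ([281.7, 193.2], 0.18)]
top []
[245.35117142 242.535293  ] [178.1290293  192.93864878]
[285.54441134 176.83568588] [282.4371637  215.17178675]
```

View pics/m_3.png

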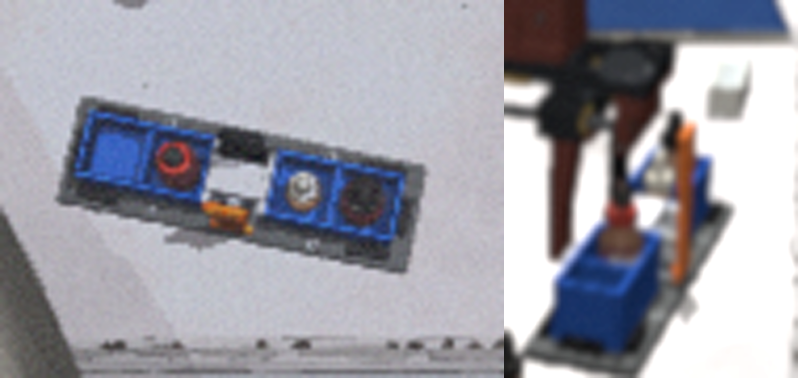

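The first bottle stands in the right cell, at top crop (362,198). Next I grasp the second.

Emit:
{"op": "move_arm", "data": {"rows": [[0.1,0,3,0,65],[0,0,3,0,65],[0,0,2.5,0,65],[0,0,0.4,0,65],[0,0,0,0,65],[0,0,0,0,10],[0,0,0,0,10],[0,0,0,0,10],[0,0,0,0,10]]}}

```text
t: 12.3
ee_pos: [562.8, 369.8, 52.0]
orientation: [2.431, 1.989, 0.001]
ft_force: [-1.0, 0.2, 1.4]
width: 23.1
grasp_force: 30.0
```

Emit:
{"op": "move_arm", "data": {"rows": [[0,0,-3,0,10],[0,0,-4,0,10],[0,0,-4,0,10],[-2.2,-0.3,0,0,10],[-4,-0.5,0,0,10],[-4,-0.5,0,0,10],[-3,-0.3,0,0,10],[-1,-0.1,0,0,10],[0,0,0,0,10],[0,0,0,0,10]]}}

```text
t: 13.55
ee_pos: [518.5, 234.8, 161.8]
orientation: [2.431, 1.99, 0.001]
ft_force: [-0.6, -0.1, -0.2]
width: 23.0
grasp_force: 30.0
```

```bash
python3 e.py 4
```

```text
13.55 [518.54373971 234.83314063 161.81383482] 23.02262065547608
(378, 798, 3)
top [array([216.85827734, 200.12121326]), array([219.22600583, 203.12229534])]
side [array([269.46066342, 178.76292632]), array([269.05040739, 195.68029469])]
```

View pics/m_4.png

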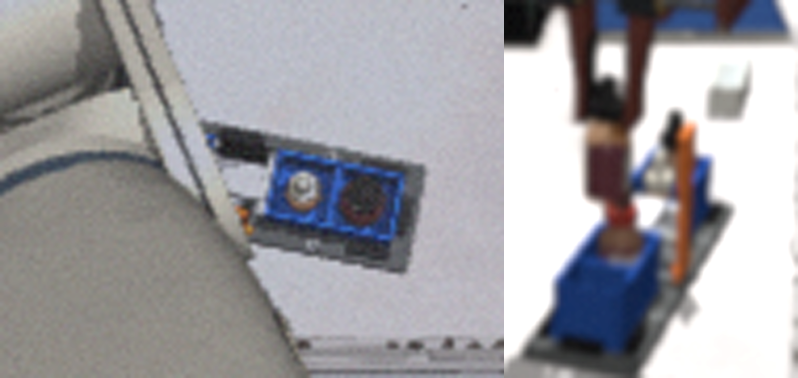

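The held bottle at (606,190) is in line with the left cell's centre column of about 607. I'll lower it.

Emit:
{"op": "move_arm", "data": {"rows": [[0,0,2.5,0,10],[0,0,2,0,10],[0,0,1,0,10],[0,0,0.6,0,10],[0,0,0.6,0,10],[0,0,0.6,0,10],[0,0,0,0,10]]}}

```text
t: 14.52
ee_pos: [518.6, 234.4, 89.2]
orientation: [2.431, 1.99, 0.002]
ft_force: [1.7, 0.1, 0.4]
width: 23.2
grasp_force: 30.0
```

Emit:
{"op": "move_arm", "data": {"rows": [[0,0,0.7,0,10],[0,0,0.7,0,10],[0,0,0.5,0,10],[0,0,0.3,0,10],[0,0,0,0,10]]}}

```text
t: 15.15
ee_pos: [517.3, 233.7, 66.1]
orientation: [-2.431, -1.989, 0.002]
ft_force: [0.8, 0.4, -1.4]
width: 23.4
grasp_force: 30.0
```

Emit:
{"op": "move_arm", "data": {"rows": [[0,0,0,0,55],[0,0,0,0,55],[0,0,0,0,55],[0,0,-1,0,55],[0,0,-3,0,60],[0,0,-4.5,0,100],[0,0,-3,0,100],[-2.5,0.1,0,0,100],[-4,0.1,0,0,100],[-2.4,0.1,0,-1,100]]}}

```text
t: 16.4
ee_pos: [502.8, 144.8, 182.5]
orientation: [2.414, 2.01, 0.001]
ft_force: [-0.3, -0.2, -0.7]
width: 87.6
grasp_force: 0.0
```

Emit:
{"op": "move_arm", "data": {"rows": [[0,0,0,0,100],[0,0,0,0,100]]}}

```text
t: 16.65
ee_pos: [503.7, 146.5, 182.2]
orientation: [2.414, 2.01, 0.002]
ft_force: [-0.3, -0.2, 0.4]
width: 87.7
grasp_force: 0.0
```

```bash
python3 e.py 5
```

```text
16.65 [503.65851507 146.52593183 182.22342073] 87.7149236793894
(378, 798, 3)
top [array([249.60830506, 204.38554814]), array([250.40995336, 207.24757404])]
side [array([278.35738103, 160.32021429]), array([277.80536047, 176.53052087])]
```

View pics/m_5.png

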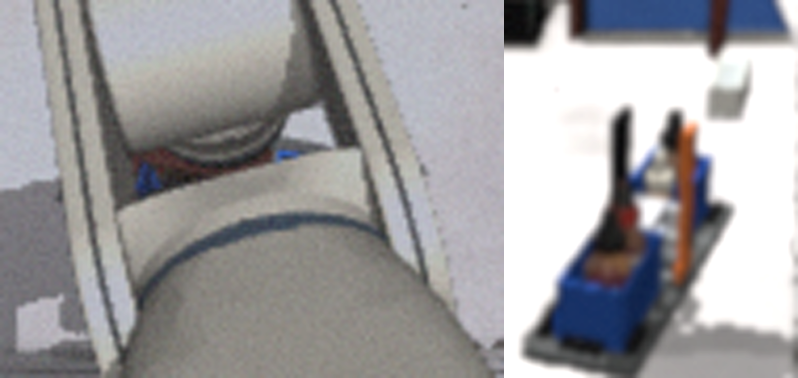

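The second bottle is down in the left cell at (605,260). The fingertips at (578,38) and (717,52) are centred on the squeezed handle: their mid column comes to about 645 and the handle's is 644.5. I'll descend and squeeze.

Emit:
{"op": "move_arm", "data": {"rows": [[0,0,3,0,100],[0,0,3,0,100],[0,0,2.2,0,100],[0,0,1.4,0,100],[0,0,0,0,100],[0,0,0,0,100]]}}

```text
t: 17.5
ee_pos: [503.8, 146.4, 86.3]
orientation: [2.413, 2.011, 0.002]
ft_force: [-0.1, -0.5, -0.3]
width: 87.6
grasp_force: 0.0
```

Emit:
{"op": "move_arm", "data": {"rows": [[0,0,0,0,20],[0,0,0,0,20],[0,0,0,0,20],[0,0,0,0,20],[0,0,0,0,20],[0,0,0,0,20]]}}

```text
t: 18.25
ee_pos: [503.7, 146.0, 85.7]
orientation: [2.414, 2.01, 0.001]
ft_force: [0.4, 0.4, -0.9]
width: 41.2
grasp_force: 30.0
```

Squeezed to the stop at 41.2 mm with little side force. Lifting gently.

Emit:
{"op": "move_arm", "data": {"rows": [[0,0,-0.5,0,20],[0,0,-0.8,0,20],[0,0,-1,0,20],[0,0,-1.2,0,20],[0,0,-1.5,0,20],[0,0,-1.5,0,20],[0,0,-1.5,0,20],[0,0,-1.2,0,20],[0,0,-0.8,0,20],[0,0,0,0,20]]}}

```text
t: 19.5
ee_pos: [503.6, 146.1, 186.3]
orientation: [2.414, 2.01, 0.002]
ft_force: [0.8, -0.4, -5.9]
width: 41.0
grasp_force: 30.0
```

Emit:
{"op": "move_arm", "data": {"rows": [[0,0,0,0,20],[0,0,0,0,20],[0,0,0,0,20],[0,0,0,0,20]]}}

```text
t: 20.0
ee_pos: [503.2, 146.0, 185.5]
orientation: [-2.414, -2.01, 0.001]
ft_force: [-0.3, 0.6, -5.7]
width: 40.7
grasp_force: 30.0
```

```bash
python3 e.py 6; python3 -c "
from h import *
print(get_obs())"
```

```text
20.0 [503.16380813 146.01684918 185.46335336] 40.66473889602689
(378, 798, 3)
top [array([249.74870366, 204.37816865]), array([250.54603505, 207.25007409])]
side [array([278.58429722, 159.19640019]), array([278.02752893, 175.44184964])]
{'t': 20.1, 'qpos': array([ 2.59717726e-01,  3.25642155e-01,  1.88207171e+00, -5.12749841e-05,
        9.34061541e-01,  4.41609275e-01]), 'qvel': array([ 6.35156762e-04, -3.53128290e-05, -1.83681328e-03, -1.21973284e-04,
       -4.00467293e-04, -1.20991840e-03]), 'joint_torque': array([-1.49711901e-03, -4.78373265e+01, -2.58097744e+01,  7.88457482e-02,
       -2.82830978e-02,  6.07586862e-04]), 'ee_pos': array([503.20449947, 146.01089109, 185.57795428]), 'orientation': array([-2.41395213e+00, -2.01052002e+00,  2.87630970e-04]), 'ft_force': array([ 0.0628945 ,  0.64846981, -5.41025675]), 'moment': array([-0.10089929,  0.11169429,  0.03712645]), 'grasp_force': 29.99375034123659, 'width': 41.259740570459144}
```

View pics/m_6.png

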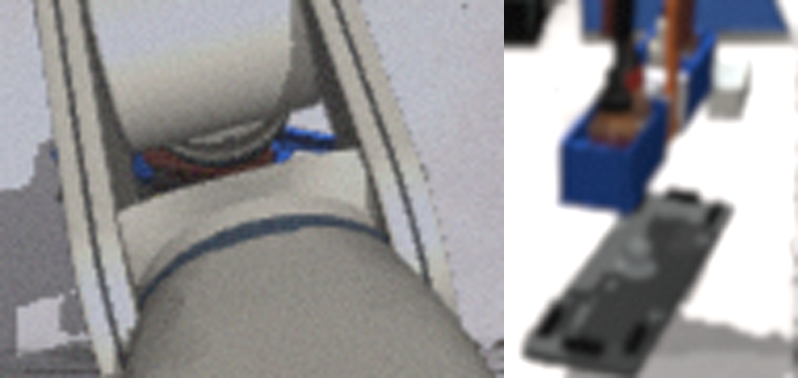

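The caddy hangs level and clear of its dock, and the 5.7 N load matches the caddy with all four bottles. Handing in.

```bash
python3 -c "
from workcell import close_job
print(close_job())"
```

```text
the job is handed in; nothing more can be done
None
```

Both amber bottles stand in the end cells, the caddy is free of its dock and was held about 10 cm up, level and still in the last picture, and the job is handed in; no verdict came back.

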